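# Feel out the hidden release notch and pop the case lid

## Robot

A 7-joint arm with a two-finger parallel gripper is mounted at the origin on a cart in front of the work surface, level with it; the furniture and walls round the work are solid. World frame = base frame: x ahead of the robot, y to its left, z up, the work surface at z = 0. Lengths are in m, angles in rad, forces in N, time in s.
With the tool pointing down it reaches from about 0.375 to 0.925 m from the base axis. Payload 3.1 kg.
Tool frame: the origin (TCP) lies between the finger pads; the fingertips stand 19 mm ahead of it and the grasp point (between the pads) is the TCP; z points along the fingers, y is the line along which they close (so a half turn about z gives the same grasp; the last joint's range is limited). The gripper opens to 85 mm and grips with 20 to 120 N. Pads are 22 mm wide; open, the fingers measure 114 mm over their backs; the gripper's body (76 mm by 85 mm) begins 54 mm behind the grasp point. The pads swing forward as they close: fully open they stand 13 mm farther back than shut.
Start: joints at [1.152, 0.383, 0.044, 1.598, -0.018, 1.161, -0.05], TCP at [0.205, -0.617, 0.25] pointing down, gripper open.
Joint ranges: [-2.61, 2.61], [-0.41, 2.15], [-1.48, 1.57], [0, 2.5], [-1.57, 4.71], [0.05, 1.97], [-2.85, 2.85]. Speed limits (rad/s): [2.79, 2.79, 3.14, 3.14, 3.14, 3.14, 3.14].

## Interface

Orientations are given as a unit quaternion [x, y, z, w].
In Python, from bench import move_ptp, movel, move_j, move_gripper, pause, inverse_kinematics, read_camera, camera_params, MotionError, sign_off, look_for, tip_of, read_time_s, read_qpos, read_joint_vel, read_effort, read_eef_pos, read_tcp_rot, read_ft_force, read_ft_torque, read_finger_gap, read_grasp_force gives the robot as it stands. Calls block until the motion is done:
- move_ptp(position, orientation): joint-space move of the TCP to a pose.
- movel(position, orientation=None, speed=0.15): straight line of the TCP; orientation=None keeps the orientation; speed is the mean speed in m/s.
- move_j(angles): joint-space move.
- move_gripper(opening, effort=None): finger opening in m; effort is the grip in N (None keeps the last); returns when the fingers have stopped.
- pause(seconds).
- inverse_kinematics(position, orientation): joint angles nearest the present ones, or None.
- read_camera(name): name is "side" or "top" or "wrist"; returns the picture (480x640x3 uint8, red, green, blue); there is no depth.
- camera_params(name): a dict with "K" (3x3 intrinsics, pixels), "camera_from_world" (4x4, takes a point from world to camera coordinates). Camera axes: x right, y down, z forward; pixel columns grow to the right and rows downward; lengths in m; the calibration is good to about 2 mm. A picture is of the moment at which its call begins: read the wrist's pose just before it. camera_params takes no time and is no camera call; for the wrist camera it gives the pose at the moment of the call.
A pose or a line that the arm cannot do raises MotionError and nothing moves.
- sign_off(): hands the job in; it is judged then, once.
Trained networks look in the newest picture that a camera, given by its name, has taken for a name from the list of things; names that differ only in an ending like _2 or _b are one class to them, and where a whole thing is asked for, a point or a joint stands for the part that bears it (a point fixed in the world has none). Each returns a list of dicts, best first, with "confidence" (0 to 1); they miss things now and then, are a little off and sometimes report something else, mostly with a low value. They report only what shows in the picture. A call takes as long as a camera call.
- look_for(camera, name): "at" ([column, row] in pixels, amid what is visible of it).
- tip_of(camera, name): "at" ([column, row] in pixels: a listed point, or the origin of a listed thing).
Readings, each from a call of its own:
- read_time_s(): time.
- read_qpos(): joint angles.
- read_joint_vel(): joint speeds.
- read_effort(): joint torques, N m.
- read_eef_pos(): TCP position.
- read_tcp_rot(): TCP orientation.
- read_ft_force(): force on the tool from outside, world axes, zero at the start.
- read_ft_torque(): the same for the moment, N m.
- read_finger_gap(): finger opening in m.
- read_grasp_force(): force on a finger pad.
Only numpy, scipy, OpenCV 4.12 (cv2) and the standard library are available. Lean on these libraries where they do the work, as an engineer would, in place of code of your own. Each camera call takes 0.05 s, during which the arm holds its last target. There are 200 camera calls.

## Task

The lid of the low metal case on the bench is opened by a release tab hidden in a notch somewhere along the black ledge on the case's far side. Find the notch by feeling along the ledge with a fingertip, then press the tab inside it all the way down so that the lid pops up and stays up, and take the hand away. Use only the fingertips, do not touch the lid itself, and leave the lens tube, the post holder and the screwdriver where they are.

Things in the scene. Friction and masses are not known exactly. Their poses are not given: they have to be found in the camera images.
- case: Low fixed aluminium case, 134 (x) x 232 (y) x 62 mm high, lid shut, on a dark plinth 2 to 22 mm high. Origin: centre of the case's underside, on the plinth. Case frame: x away from the robot (turned about 0.12 to 0.5 rad to its right), y along the ledge to the robot's left, z up from the underside. Box with lid: x = -67 to 17 mm, top z = 62 mm. Black ledge: x = 17 to 67 mm, flat top z = 46 mm.
- ledge_mid (a point): Midpoint of the ledge's top: case frame x = 42 mm, y = 0, z = 46 mm. The ledge is 50 mm wide (25 mm to either side of this point) and made of six plates, each 36 mm long, centred at y = -90, -54, -18, 18, 54, 90 mm. Five are solid, flat and rigid; one, which one differs from start to start, is the notch.
- ledge_left (a point): Left (+y) end of the row of plates, on the ledge's top: case frame x = 42, y = 108, z = 46 mm. Beyond it an 8 mm aluminium cheek, level with the ledge, ends the case. The notch is an opening 31 mm long (y) centred in its plate, across the whole ledge (x), open at the far face. Its floor, 6 mm below the ledge top (z = 40 mm), is the black release tab, which fills it and may be pressed anywhere.
- ledge_right (a point): Right (-y) end of the row of plates, on the ledge's top: case frame x = 42, y = -108, z = 46 mm, with a like cheek beyond it.
- release (a joint): How far the release tab is pressed in, m: 0 at rest, 0.008 fully down (tab top then at z = 32 mm in the case frame, 14 mm below the ledge top). It moves straight down, yields at about 5 to 8 N and stays where it is left; it lifts the lid as it goes.
- lid (a joint): Lid angle, rad: 0 shut, 0.4 popped up. The lid is geared to the tab (0.05 rad per mm). Its hinge runs along y beside the ledge (case frame x = 14 mm, z = 53 mm), so the edge nearest the robot rises, by about 31 mm, and the end at the ledge stays low.
- lid_edge (a point): Middle of the near edge of the lid, an aluminium plate 82 x 230 x 8 mm with a dark inlay: case frame x = -66 mm, y = 0, z = 57 mm while shut. From there the lid reaches 82 mm along its own +x, to the ledge. Not to be touched.
- lens_tube: Loose black lens tube standing upright, 30 mm across, 40 mm high, to the left of the case; origin under its centre. A bystander.
- post_holder: Loose black post holder standing upright, 30 x 35 x 50 mm, to the right of the case; origin under its centre. A bystander.
- screwdriver: Loose screwdriver, 162 mm long (along its y), 18 mm thick, lying flat farther to the right than the post holder; origin under its centre. A bystander.

How it is judged:
On the way, in this order (a step that is already met when the one before it is completed fails the run):
1. a fingertip touches the ledge or the tab in its notch, before the tab is half down (contact force between the fingers and anything else above 0.3 N and value of joint release below 0.004 m and x of the grasp point in the frame of case between 0 and 0.1 m and y of the grasp point in the frame of case between -0.13 and 0.13 m), for 0.02 s.
2. the tab is pressed down by the fingers (value of joint release above 0.006 m and contact force between the fingers and anything else above 0.3 N), for 0.02 s.
At the end, for the whole second after the job is handed in: The release tab is at least 6 of its 8 mm down and the lid stands at least 0.28 rad open by itself; lens tube, post holder and screwdriver are within 20 mm of where they started (value of joint release above 0.006 m and value of joint lid above 0.28 rad and distance of each of lens_tube, post_holder, screwdriver from where it was at the start of the episode below 0.02 m); the robot touches nothing.
It fails at once if the arm or the gripper's body, not the fingers, presses on the case (more than 5 N) (contact force between the arm and case above 5 N).
It fails at once if the lid is touched (more than 2 N) (contact force between any of the fingers, the arm and lid above 2 N).
It fails at once if the lens tube is shifted or lifted by 20 mm or more (distance of lens_tube from where it was at the start of the episode above 0.02 m).
It fails at once if the post holder is shifted or lifted by 20 mm or more (distance of post_holder from where it was at the start of the episode above 0.02 m).
It fails at once if the screwdriver is shifted or lifted by 20 mm or more (distance of screwdriver from where it was at the start of the episode above 0.02 m).
It also fails if it takes over 58 s, if anything falls off the work surface, if the arm or the gripper's body presses on something with over 40 N, if the wrist force passes 120 N, or if a joint passes its speed limit or range.

## Working session

There is one attempt and no reset: what is moved stays moved. The work goes in short steps, each a Python script; the robot and the scene stay as the last script left them, time stands still between calls to the robot, and variables do not carry over. Pictures are saved under pics/ and viewed, at most 10 in all, crops included, and the job is handed in when it is done.

```bash
mkdir -p pics; ls; python3 - <<'E'
from bench import *
import cv2, numpy as np
for c in ["top","side"]:
    im=read_camera(c); cv2.imwrite(f"pics/{c}0.png",im[:,:,::-1])
    p=camera_params(c); T=np.array(p["camera_from_world"]); print(c,np.round(np.array(p["K"]).ravel(),1), np.round(-T[:3,:3].T@T[:3,3],3))
    for n in ["ledge_mid","ledge_left","ledge_right","lid_edge","case","lens_tube","post_holder","screwdriver"]:
        print(n,[(np.round(d["at"],1).tolist(),round(d["confidence"],2)) for d in tip_of(c,n)[:2]])
print(read_time_s(),read_tcp_rot(),read_ft_force(),read_finger_gap())
E
```

```text
pics
top [528.7   0.  327.1   0.  528.7 233.3   0.    0.    1. ] [0.227 0.238 1.133]
ledge_mid [([269.0, 229.8], 0.98), ([318.0, 239.1], 0.73)]
ledge_left [([218.2, 219.5], 0.62)]
ledge_right [([318.4, 241.7], 0.71)]
lid_edge [([253.9, 281.1], 0.64)]
case [([263.7, 254.4], 0.87)]
lens_tube [([172.9, 227.8], 0.69)]
post_holder []
screwdriver [([491.3, 254.6], 0.6)]
side [455.    0.  314.4   0.  455.  242.3   0.    0.    1. ] [0.154 1.232 0.502]
ledge_mid [([297.8, 270.4], 0.76)]
ledge_left [([272.9, 290.7], 0.93)]
ledge_right [([321.8, 250.6], 0.97)]
lid_edge [([336.1, 274.4], 0.68)]
case [([319.2, 290.8], 0.95)]
lens_tube [([257.5, 342.1], 0.95), ([343.5, 249.3], 0.44)]
post_holder [([345.4, 249.3], 0.57), ([357.3, 224.2], 0.32)]
screwdriver [([354.9, 221.5], 0.46)]
0.9 [9.87160370e-01 1.59732284e-01 1.67071628e-05 4.19042013e-05] [ 0.44242194  1.17166802 -0.28366961] 0.08553029278942263
```

View picture.

```bash
cat > h.py <<'E'
from bench import *
import numpy as np
from scipy.optimize import least_squares
P={"ledge_mid":(.042,0,.046),"ledge_left":(.042,.108,.046),"ledge_right":(.042,-.108,.046),"lid_edge":(-.066,0,.057),"case":(0,0,0)}
def proj(c,X):
    p=camera_params(c); q=np.array(p["K"])@(np.array(p["camera_from_world"])@np.append(X,1))[:3]; return q[:2]/q[2]
def c2w(s,X):
    a=s[3]; return np.array([s[0]+np.cos(a)*X[0]-np.sin(a)*X[1], s[1]+np.sin(a)*X[0]+np.cos(a)*X[1], s[2]+X[2]])
def fit(obs,s0):
    return least_squares(lambda s: np.concatenate([proj(c,c2w(s,P[n]))-o for c,n,o in obs]+[[(s[2]-.012)*100]]),s0,loss="soft_l1")
E
python3 - <<'E'
from h import *
obs=[("top","ledge_mid",(269,229.8)),("top","ledge_left",(218.2,219.5)),("top","ledge_right",(318.4,241.7)),("top","lid_edge",(253.9,281.1)),("top","case",(263.7,254.4)),
("side","ledge_mid",(297.8,270.4)),("side","ledge_left",(272.9,290.7)),("side","ledge_right",(321.8,250.6)),("side","lid_edge",(336.1,274.4)),("side","case",(319.2,290.8))]
for a in (-.3,-1.8,1.3):
    r=fit(obs,[.5,0,.012,a]); print(np.round(r.x,4),r.cost)
    if a==-.3: print(np.round(r.fun.reshape(-1)[:-1].reshape(-1,2),1).tolist())
T=lambda c:np.array(camera_params(c)["camera_from_world"])
for c,u in [("top",(172.9,227.8)),("top",(491.3,254.6)),("side",(257.5,342.1)),("side",(345.4,249.3)),("side",(354.9,221.5))]:
    M=T(c);K=np.array(camera_params(c)["K"]);d=M[:3,:3].T@np.linalg.solve(K,[*u,1]);o=-M[:3,:3].T@M[:3,3];print(c,u,np.round(o-d*o[2]/d[2],3))
E
```

```text
[ 0.4255  0.3668  0.0077 -0.2201] 15.655992559210564
[[-1.3, 0.7], [-0.6, 0.3], [-0.3, -0.4], [0.7, -0.9], [1.7, -0.7], [1.7, -1.4], [-0.9, -1.9], [0.9, 1.6], [6.2, 0.7], [-3.5, 0.5]]
[ 0.4255  0.3668  0.0077 -0.2201] 15.655992559210313Traceback (most recent call last):
  File "<stdin>", line 5, in <module>
  File "h.py", line 10, in fit
    return least_squares(lambda s: np.concatenate([proj(c,c2w(s,P[n]))-o for c,n,o in obs]+[[(s[2]-.012)*100]]),s0,loss="soft_l1")
    return func(*args, **kwargs)
    result = trf(vector_fun.fun, vector_fun.jac, x0, f0, J0, lb, ub, ftol, xtol,
                 gtol, max_nfev, x_scale, loss_function, tr_solver,
                 tr_options.copy(), verbose, callback=callback_wrapped)
    return trf_no_bounds(
        fun, jac, x0, f0, J0, ftol, xtol, gtol, max_nfev, x_scale,
        loss_function, tr_solver, tr_options, verbose, callback=callback)
    f_new = fun(x_new)
    self._update_fun()
    ~~~~~~~~~~~~~~~~^^
    self.f = self.fun_wrapped(xp_copy(self.x))
             ~~~~~~~~~~~~~~~~^^^^^^^^^^^^^^^^^
    return np.atleast_1d(self.fun(x))
                         ~~~~~~~~^^^
    return self.f(x, *self.args, **self.kwargs)
           ~~~~~~^^^^^^^^^^^^^^^^^^^^^^^^^^^^^^
  File "h.py", line 10, in <lambda>
    return least_squares(lambda s: np.concatenate([proj(c,c2w(s,P[n]))-o for c,n,o in obs]+[[(s[2]-.012)*100]]),s0,loss="soft_l1")
                                                   ~~~~^^^^^^^^^^^^^^^
  File "h.py", line 6, in proj
    p=camera_params(c); q=np.array(p["K"])@(np.array(p["camera_from_world"])@np.append(X,1))[:3]; return q[:2]/q[2]
ValueError: time passes only in moves, steps and waits
```

View pics/top0.png

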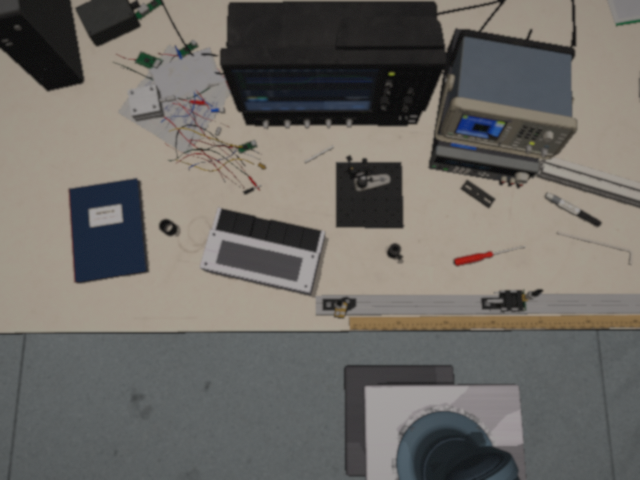

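View pics/side0.png

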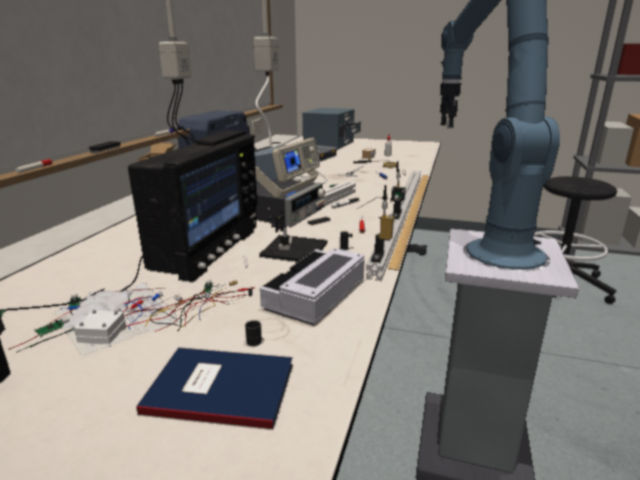

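Top view: the case lies with its ledge running from (218,219) to (318,242) in the picture, with the lens tube at (170,228), the post holder at (395,252) and the screwdriver at (485,257). Side view: the scope is behind the case, the lens tube is at (253,333), and there is free space above the ledge. Next I move above the case and refine its pose with the wrist camera.

```bash
cat >> h.py <<'E'
from scipy.spatial.transform import Rotation as R
def quat(a,sgn):
    y=sgn*np.array([np.cos(a),np.sin(a),0]); z=np.array([0,0,-1.]); return R.from_matrix(np.c_[np.cross(y,z),y,z]).as_quat()
E
python3 - <<'E'
from h import *
import cv2
s=np.array([.4255,.3668,.0077,-.2201]); q0=np.array(read_qpos())
best=None
for sg in (1,-1):
    p=c2w(s,(.02,0,.046)); p[2]=.30; j=inverse_kinematics(p,quat(s[3],sg)); print(sg,None if j is None else np.round(j,2))
    if j is not None and (best is None or abs(np.array(j)-q0).max()<best[0]): best=(abs(np.array(j)-q0).max(),sg,p)
_,sg,p=best; print("sign",sg)
movel([.205,-.55,.34]); move_ptp(p,quat(s[3],sg)); move_gripper(0.0)
print(read_time_s(),read_eef_pos(),read_finger_gap(),read_ft_force())
im=read_camera("wrist"); cv2.imwrite("pics/w0.png",im[:,:,::-1])
for n in P: print(n,[(np.round(d["at"],1).tolist(),round(d["confidence"],2)) for d in tip_of("wrist",n)[:2]],np.round(proj("wrist",c2w(s,P[n])),1))
E
```

```text
1 [ 0.09  0.37 -1.03  1.69  0.33  1.27 -1.23]
-1 [ 0.21  0.47 -1.24  1.69  0.45  1.32  1.81]
sign 1
5.8667 [0.44501323 0.36246461 0.29998778] -0.00018312378309740275 [-0.12520339  0.86328493 -0.60942879]
ledge_mid [] [334.9 205.2]
ledge_left [([337.4, 76.5], 0.69)] [337.1  79.5]
ledge_right [] [333.  312.5]
lid_edge [([215.4, 205.0], 0.86)] [214.7 207.3]
case [([291.9, 194.1], 0.78)] [291.6 196.6]
```

View picture.

View pics/w0.png

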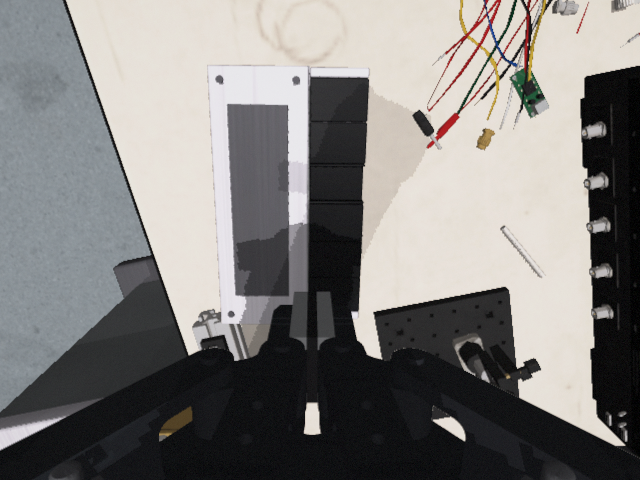

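```bash
python3 - <<'E'
from h import *
obs=[("top","ledge_mid",(269,229.8)),("top","ledge_left",(218.2,219.5)),("top","ledge_right",(318.4,241.7)),("top","lid_edge",(253.9,281.1)),("top","case",(263.7,254.4)),
("side","ledge_mid",(297.8,270.4)),("side","ledge_left",(272.9,290.7)),("side","ledge_right",(321.8,250.6)),("side","lid_edge",(336.1,274.4)),
("wrist","ledge_left",(337.4,76.5)),("wrist","lid_edge",(215.4,205)),("wrist","case",(291.9,194.1))]
s=fit(obs,[.4255,.3668,.0077,-.2201]).x; print(np.round(s,4))
for X in [(-.067,.116,.062),(-.067,-.116,.062),(.067,.116,.046),(.067,-.116,.046),(.017,.116,.062),(.017,-.116,.062)]: print(X,np.round(proj("wrist",c2w(s,X)),1))
E
```

```text
[ 0.4264  0.3686  0.0064 -0.2186]
(-0.067, 0.116, 0.062) [203.3  64.2]
(-0.067, -0.116, 0.062) [220.9 324.9]
(0.067, 0.116, 0.046) [367.2  66.8]
(0.067, -0.116, 0.046) [358.5 317.4]
(0.017, 0.116, 0.062) [307.7  64.1]
(0.017, -0.116, 0.062) [308.3 324.9]
```

The wrist view shows the ledge from (338,78) down to about (335,310). The seams are at rows 122, 165, 202 and 241, and the case corners are at (209,66), (369,68) and (222,325). I'll fold these into the pose fit and then start feeling along the ledge.

```bash
cat > feel.py <<'E'
from h import *
P.update({"a":(-.067,.116,.062),"b":(.067,.116,.046),"c":(-.067,-.116,.062),"s72":(.064,.072,.046),"s36":(.064,.036,.046),"s0":(.064,0,.046),"sm36":(.064,-.036,.046)})
obs=[("top","ledge_mid",(269,229.8)),("top","ledge_left",(218.2,219.5)),("top","ledge_right",(318.4,241.7)),("top","lid_edge",(253.9,281.1)),
("side","ledge_mid",(297.8,270.4)),("side","ledge_left",(272.9,290.7)),("side","ledge_right",(321.8,250.6)),
("wrist","ledge_left",(337.4,76.5)),("wrist","lid_edge",(215.4,205)),("wrist","a",(209,66)),("wrist","b",(369,68)),("wrist","c",(222,325)),
("wrist","s72",(365,122)),("wrist","s36",(364,165.5)),("wrist","s0",(362,202.5)),("wrist","sm36",(361,241))]
r=fit(obs,[.4255,.3668,.0077,-.2201]);s=r.x; np.save("s.npy",s); print(np.round(s,4)); print(np.round(r.fun[14:-1].reshape(-1,2),1).tolist())
Q=quat(s[3],1)
def touch(y,ztop,zmin,thr=2.0,x=.047):
    """tip z (world) at contact, or None"""
    p=c2w(s,(x,y,0)); movel([p[0],p[1],ztop+.019],Q); f0=read_ft_force()[2]
    z=ztop
    while z>zmin:
        z-=.001; movel([p[0],p[1],z+.019],Q,speed=.03)
        f=read_ft_force()[2]-f0
        if abs(f)>thr: break
    else: f=None
    za=read_eef_pos()[2]-.019
    movel([p[0],p[1],ztop+.019],Q); return za,f
E
python3 - <<'E'
from feel import *
p=c2w(s,(.047,.018,0)); movel([p[0],p[1],.13],Q,speed=.25)
zt=s[2]+.046
for y in (.018,-.018): print(y,touch(y,zt+.010,zt-.012),zt,read_time_s())
E
```

```text
[ 0.428   0.3675  0.0052 -0.2212]
[[2.3, 1.8], [2.4, 0.4], [-2.5, -0.9], [0.5, 0.2], [0.9, -0.1], [-1.0, 0.4], [-1.5, -1.5], [-1.0, 1.0], [-1.3, -0.1]]
0.018 (np.float64(0.04852055721427992), np.float64(2.7948682162655176)) 0.05120057923193502 10.9917
-0.018 (np.float64(0.054720557695577474), np.float64(3.9040815895324923)) 0.05120057923193502 13.3833
```

The floor at y = 18 mm is 6.2 mm lower than the plate at y = -18 mm, so that plate is the notch. I'll press there.

```bash
python3 - <<'E'
from feel import *
import cv2
s=np.load("s.npy")
p=c2w(s,(.047,.018,0)); f0=np.array(read_ft_force())
movel([p[0],p[1],.052+.019],Q)
for z in np.arange(.050,.0375,-.001):
    movel([p[0],p[1],z+.019],Q,speed=.03); f=np.array(read_ft_force())-f0; print(round(z,4),round(read_eef_pos()[2]-.019,4),np.round(f,1))
    if f[2]>22: break
movel([p[0],p[1],.13],Q)
h=c2w(s,(.09,.018,0)); movel([h[0],h[1],.25],Q,speed=.25)
print(read_time_s())
im=read_camera("wrist"); cv2.imwrite("pics/w1.png",im[:,:,::-1]); im=read_camera("side"); cv2.imwrite("pics/s1.png",cv2.resize(im[200:360,200:420,::-1],None,fx=3,fy=3))
E
```

```text
[ 0.4537  0.3459 -0.2083 -0.221 ]
[[2.7, 0.2], [0.9, 1.0], [-4.5, -2.6], [1.3, -1.6], [-0.3, 2.3], [-0.2, -0.5], [-0.7, -1.7], [-0.1, 1.4], [-0.5, 0.9]]
0.05 0.0494 [-0.6 -1.1 -0.2]
0.049 0.049 [ 0.6 -0.9  0.3]
0.048 0.0479 [-0.3  0.2 -0.5]
0.047 0.047 [ 0.3 -0.5  0.7]
0.046 0.0461 [ 0.9 -0.6  0.2]
0.045 0.0452 [ 2.  -1.6  1.5]
0.044 0.0443 [ 1.7 -1.2  1.1]
0.043 0.0435 [ 1.8 -1.6  4.2]
0.042 0.0423 [ 4.6 -0.7  2.9]
0.041 0.0413 [ 4.9 -1.4  2.1]
0.04 0.0403 [ 5.1 -1.   3.2]
0.039 0.0393 [ 5.1 -1.9  2.9]
0.038 0.0383 [ 5.8 -1.2  3. ]
18.325
```

That re-import refitted the pose with the moved wrist camera, so the press went in beyond the far face of the case with only light forces. I'll freeze the correct pose, check the picture, and redo the press.

```bash
cat > press.py <<'E'
from h import *
import cv2
s=np.array([.4280,.3675,.0087,-.2212]); Q=quat(s[3],1)   # z from touch: ledge 54.7 mm
E
python3 - <<'E'
from press import *
im=read_camera("wrist"); cv2.imwrite("pics/w2.png",im[:,:,::-1])
for n in P: print(n,[(np.round(d["at"],1).tolist(),round(d["confidence"],2)) for d in tip_of("wrist",n)[:1]],np.round(proj("wrist",c2w(s,P[n])),1))
for X in [(.067,.116,.046),(.067,.036,.046),(.067,0,.046)]: print(X,np.round(proj("wrist",c2w(s,X)),1))
E
```

```text
ledge_mid [] [215.8 218.8]
ledge_left [([204.2, 71.8], 0.57)] [206.1  73.2]
ledge_right [([220.3, 339.4], 0.98)] [222.8 340.6]
lid_edge [([69.4, 221.7], 0.73)] [ 71.6 222.5]
case [] [179.8 208.4]
(0.067, 0.116, 0.046) [238.9  62.9]
(0.067, 0.036, 0.046) [243.7 174.6]
(0.067, 0, 0.046) [245.7 220. ]
```

View pics/w1.png

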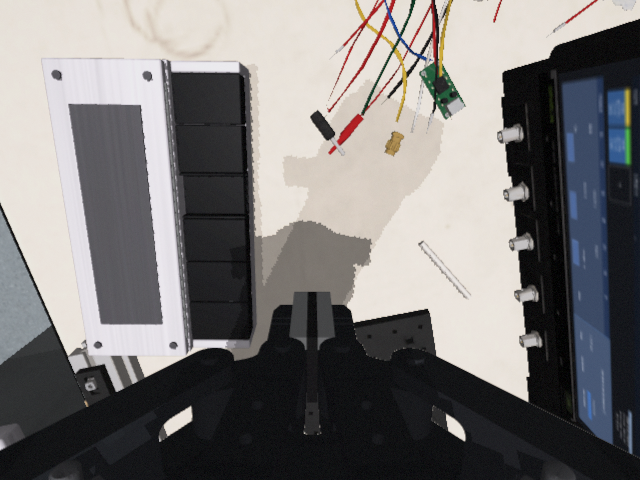

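The frozen pose matches this view: the far-left corner is predicted at (239,63) and seen at about (240,64). The lid is still shut and the notch plate shows at rows 174-215. Now the real press.

```bash
python3 - <<'E'
from press import *
p=c2w(s,(.047,.018,0)); movel([p[0],p[1],.13],Q,speed=.2); movel([p[0],p[1],.054+.019],Q); f0=np.array(read_ft_force())
for z in np.arange(.050,.0375,-.001):
    movel([p[0],p[1],z+.019],Q,speed=.03); f=np.array(read_ft_force())-f0; print(round(z,4),round(read_eef_pos()[2]-.019,4),np.round(f,1))
    if f[2]>22: break
movel([p[0],p[1],.13],Q)
h=c2w(s,(.09,.018,0)); movel([h[0],h[1],.25],Q,speed=.25)
print(read_time_s())
im=read_camera("wrist"); cv2.imwrite("pics/w3.png",im[:,:,::-1])
E
```

```text
0.05 0.0507 [ 0.5 -1.3 -0.8]
0.049 0.0491 [ 0.4  0.  -1.5]
0.048 0.0484 [ 1.1 -0.7  1.1]
0.047 0.0477 [-0.2 -2.   4.6]
0.046 0.0467 [-0.  -0.9  4.4]
0.045 0.0458 [-0.7 -1.7  5.2]
0.044 0.0447 [-0.3 -2.   4.1]
0.043 0.0437 [-0.3 -2.5  4. ]
0.042 0.0427 [-0.8 -1.3  4.2]
0.041 0.0417 [-0.  -2.2  4.9]
0.04 0.0407 [ 0.4 -1.7  4.8]
0.039 0.0406 [-1.1 -3.3 10.7]
0.038 0.0406 [-2.4 -4.8 14.9]
24.6917
```

View pics/w3.png

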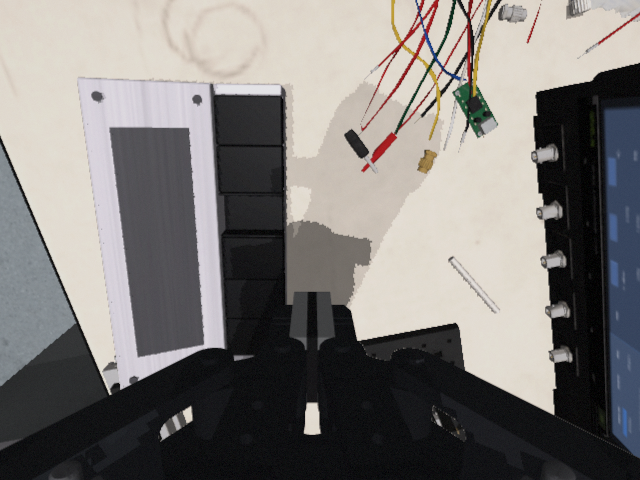

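The tab yielded at about 4.5 N and hit a hard stop at 40.6 mm, which is full travel. The picture shows the lid tilted up, with its near edge wider from (79,79) to (120,390), and the notch at rows 195-233 sunk. The hand is clear, so I'm handing in.

```bash
python3 -c "
from bench import *
print(sign_off(),read_time_s())"
```

```text
the job is handed in; nothing more can be done
the job is handed in; nothing more can be done
```

The job is handed in: I found the notch in the plate at y = +18 mm and pressed the tab to its hard stop, and the lid stood open in the last picture with the hand clear. One earlier press missed because of a pose mix-up in my script: the fingertips slid down the case's far face with about 6 N at most.

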